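# Set and lock the portion stop

### The job

On the portioning board at the cheese counter, slide the stop by its post until it holds the sample piece of cheese flush and square against the end ledge, without squeezing the cheese hard. Then lock the stop: turn the bar knob on the guide block clockwise (seen from above) until you feel it bite, that is until its resistance rises sharply, and from there give it one more eighth of a turn (45 degrees) and no more. Let go of everything, and leave the other things on the board where they are.

Things in the scene. Friction and masses are not known exactly. Their poses are not given: they have to be found in the camera images.
- board: White portioning board, 240 (x) x 460 (y) x 15 mm, fixed to the counter. Origin at the centre of its underside, z up. A steel end ledge stands near its +y end, an aluminium guide block (64 x 60 mm, top 60 mm above the counter) near its -y end, centred at (0, -140 mm). The stop slides along the board's y axis.
- ledge (a point): Centre of the end ledge's working face, which faces the board's -y; ledge 160 mm wide along x, top 60 mm above the counter; the point is 35 mm above the counter. Axes as the board's.
- stop (a joint): Travel of the portion stop along the board's +y, towards the ledge, in m, 0 to 0.125. Its working face is 170 mm from the ledge at 0, so it is at 0.110 when the 60 mm sample is flush between stop and ledge. It slides with about 2.5 N of friction (also after locking) and stays where it is left.
- stop_face (a point): Centre of the stop's working face (faces +y, to the sample): upright steel plate 90 mm wide along x, 12 mm thick, 17 to 53 mm above the counter; the point is 35 mm up. A dark 14 mm square rod runs from its back through the guide block, to 250 mm behind the face. Axes as the board's.
- stop_post (a point): Grip post of the stop: upright round black post, 22 mm diameter, standing on the plate, from 55 to 105 mm above the counter; the point is on its axis, 87 mm above the counter and 11 mm behind (-y) the working face. Axes as the board's.
- knob_grip (a point): Lock knob on the guide block: black bar 46 mm long (its x axis), 14 mm thick (its y), 34 mm high, on a 40 mm disc. The point is on the vertical turning axis, 91 mm above the counter; bar from 72 to 108 mm. Clockwise from above tightens: easily (0.035 N m) through an unknown 0.9 to 2.3 rad, then it bites and takes 0.23 N m, also felt while pausing.
- sample_center (a point): Centre of the sample piece: a loose orange-yellow block of cheese, 76 (x) x 60 (y) x 40 mm, about 0.2 kg, lying on the board between stop and ledge, its length across the board, at first some 6 to 22 mm short of the ledge and slightly askew. It is pushed by the stop.
- pad (a joint): Downward travel in m of the brass pad at the end of the lock screw, hidden in the guide block: 0.25 mm per rad of clockwise turn until it bites, at 0.60 mm. Far finer than the noise of the reading (about 0.8 mm).
- disc (a joint): How far the disc spring hidden under the knob is closed, in m: 0 until the bite, then 0.25 mm per rad of further turn. Far finer than the noise of the reading (0.8 mm): go by feel. The knob angle of the bite differs each time and cannot be seen. The stem is springy: it winds up 0.08 rad before turning on past the bite, and springs back so much on release; otherwise the knob stays.
- offcut: Bystander: small pale block of cheese, 36 x 50 x 22 mm, loose on the board beside the stop's track (+x side). Origin under its centre.
- sign_a: Bystander: blank price sign, card 75 mm wide and 64 mm high on a 50 x 70 mm foot, loose on the board near the guide block, on its -x side. Origin under its centre.
- tub: Bystander: small white tasting bowl, 60 mm wide and 35 mm high, loose on the board on the stop's -x side. Origin under its centre.
Not all that is in view belongs to the job. Of the things like the part that bears sample_center, leave any that is blue, pink or red; of the rest the larger one is meant.

How it is judged:
By the outcome, as a careful person would: the job done as asked, in the order asked, and still so for the second after the job is handed in, with the robot touching nothing.
It also fails if it takes over 67 s, if anything falls off the work surface, if the arm or the gripper's body presses on something with over 40 N, if the wrist force passes 120 N, or if a joint passes its speed limit or range.

### The arm

A 6-joint arm with a two-finger parallel gripper is mounted at the origin on the work surface. World frame = base frame: x ahead of the robot, y to its left, z up, the work surface at z = 0. Lengths are in m, angles in degrees, forces in N, time in s.
With the tool pointing down it reaches from about 0.3 to 0.75 m from the base axis. Payload 8.5 kg.
Tool frame: the origin (TCP) lies on the centre line of the jaws, within the pads' length; the fingertips stand env.tcp_to_tips ahead of it and the grasp point (between the pads) lies 8 mm behind it (env.tcp_to_tips is the distance from the TCP to the fingertips, in m); z points along the fingers, y is the direction in which the jaws open and shut (so a half turn about z gives the same grasp; the last joint's range is limited). The gripper opens to 85 mm and grips with 20 to 120 N. Pads are 22 mm wide; open, the fingers measure 114 mm over their backs; the gripper's body (76 mm by 85 mm) begins 54 mm behind the grasp point. The pads swing forward as they close: fully open they stand 13 mm farther back than shut.
Start: joints at [-80.46, 21.807, 74.336, -0, 83.858, -12.336], TCP at [0.205, -0.51, 0.242] pointing down, gripper open.
Joint ranges: [-178.18, 178.18], [-50.72, 133.34], [12.68, 142.11], [-81.47, 261.47], [9.98, 163.14], [-165.26, 165.26]. Speed limits (degrees/s): [136.94, 136.94, 180, 180, 180, 180].

### API

Orientations are given as a 3x3 rotation matrix whose columns are the frame's x, y, z axes.
In Python, from rig import env gives the robot as it stands. The module is installed in compiled form; this text tells all that it offers.
- The arm moves only by the tool carry_out, never from a script. Its argument "rows" is a list of rows, each an object of numbers: "tx", "ty", "tz": the shift along the tool's x, y, z in cm; "yaw": the turn about the tool's z in rad. In form: [{"tx": .., "ty": .., "tz": .., "yaw": ..}, ...]. A call has 1 to 12 rows; each row shifts and turns the pose as measured when the row begins, along the tool's axes as they then stand; what a row does not reach is not made up. A row lasts 1/10 s, in which the tool goes at most 50 mm and 8.59 degrees, less where a joint would pass 70% of its speed; a pose out of reach is approached as far as the arm can. A call is refused whole if a number of a shift passes 5 or a number of a turn 0.15, either way. A call with a gripper value outside its range is refused whole. "jaw" is the closure, from -1 (fully open) to 1 (shut), set as the call begins (left out, the last holds). The fingers move at their own pace and stop on an object; "squeeze" is the grip in N (left out, the last holds). Time passes only in rows, so rows that do not move let the fingers close. It gives the time, the measured TCP pose, the force and the opening at its end, in the units of the state.
- env.observe(): the state, without advancing time (a new reading comes with each control period).
- env.get_image(name): name is "scene" or "top" or "wrist"; returns the picture (400x640x3 uint8, red, green, blue); there is no depth.
- env.camera_params(name): a dict with "vertical_fov" (degrees; the focal length in pixels is half the picture's height over the tangent of half this angle, whatever the lens; pixels are square), "cx", "cy" (the principal point, pixels), "view" (4x4, takes a point from world to camera coordinates). Camera axes: x right, y up, looking along -z (the intrinsics and any distortion apply to the point x, -y, -z); pixel columns grow to the right and rows downward; lengths in m; the calibration is good to about 2 mm. The wrist camera is an equidistant fisheye: a pixel r from the principal point sees the ray r / f radians off the axis. A picture is of the moment at which its call begins: read the wrist's pose just before it. camera_params takes no time and is no camera call; for the wrist camera it gives the pose at the moment of the call.
- env.close_job(): hands the job in, once; it reports no verdict.
The state is a dict: "time_s": time; "q": joint angles; "qvel": joint speeds; "joint_efforts": joint torques, N m; "position": TCP position; "tool_rot": TCP orientation; "ft_force": force on the tool from outside, world axes, zero at the start; "wrist_torque": the same for the moment, N m; "grip_width": finger opening in m.
Only numpy, scipy, OpenCV 4.12 (cv2) and the standard library are available. Lean on these libraries where they do the work, as an engineer would, in place of code of your own. Each camera call takes 0.05 s, during which the arm holds its last target. There are 200 camera calls.

## Working session

There is one attempt and no reset: what is moved stays moved. The work goes in short steps, Python scripts to look and compute and a tool call to move; the robot and the scene stay as the last step left them, time stands still between calls to the robot, and variables do not carry over. Pictures are saved under pics/ and viewed, about 8 in all and at most 12, crops included, and the job is handed in when it is done.

Besides the shell and the picture viewer there is one more tool, called after "Call:" by a JSON object that holds its "method" and its "body". carry_out: Moves the arm, as the interface text tells. Its arguments: {"type":"object","properties":{"rows":{"type":"array","items":{"type":"object","properties":{"tx":{"type":"number"},"ty":{"type":"number"},"tz":{"type":"number"},"yaw":{"type":"number"}}}},"jaw":{"type":"number"},"squeeze":{"type":"number"}},"required":["rows"]}

```bash
mkdir -p pics; python3 - <<'E'
from rig import env
import cv2
s=env.observe();print({k:s[k] for k in s}, env.tcp_to_tips)
for n in("scene","top"):
    im=env.get_image(n);cv2.imwrite(f"pics/{n}0.png",im[:,:,::-1]);p=env.camera_params(n);print(n,p)
E
```

```text
{'time_s': 0.0, 'q': array([-8.04608741e+01,  2.18406407e+01,  7.43846005e+01,  2.16024352e-04,
        8.38590513e+01, -1.23355571e+01]), 'qvel': array([-0.01609499, -0.04020271,  0.0030103 , -0.07219488,  0.01616657,
       -0.10893178]), 'joint_efforts': array([-1.30330747e-03, -4.48467028e+01, -2.31276995e+01, -2.37395470e-04,
        4.84433142e-03, -1.30041066e-06]), 'position': array([ 0.20487092, -0.51011722,  0.24171595]), 'tool_rot': array([[ 9.28001163e-01,  3.72577219e-01, -2.40108736e-04],
       [ 3.72577161e-01, -9.28000082e-01,  1.45145914e-03],
       [ 3.17959682e-04, -1.43641480e-03, -9.99998918e-01]]), 'ft_force': array([-0.29039629, -0.69891928, -1.02033677]), 'wrist_torque': array([ 0.00284773, -0.01100763,  0.00641081]), 'grip_width': 0.08529674983476006} 0.011
scene {'vertical_fov': 45.94466650175856, 'cx': 319.7023792036293, 'cy': 194.14099188878112, 'view': array([[-0.07162753,  0.99741214,  0.00620706, -0.00988565],
       [-0.82386108, -0.06266986,  0.56331643,  0.44377458],
       [ 0.56224764,  0.03523521,  0.82621793, -1.38578332],
       [ 0.        ,  0.        ,  0.        ,  1.        ]])}
top {'vertical_fov': 42.22907030346575, 'cx': 322.393535247599, 'cy': 194.49116140914023, 'view': array([[-0.01350594, -0.99955454, -0.02661426,  0.07460065],
       [ 0.99861923, -0.0148351 ,  0.05039403, -0.56267443],
       [-0.0507664 , -0.02589689,  0.99837474, -1.16710203],
       [ 0.        ,  0.        ,  0.        ,  1.        ]])}
```

View pics/top0.png

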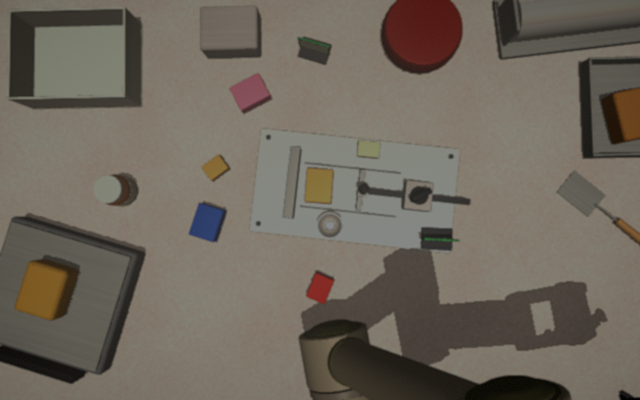

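View pics/scene0.png

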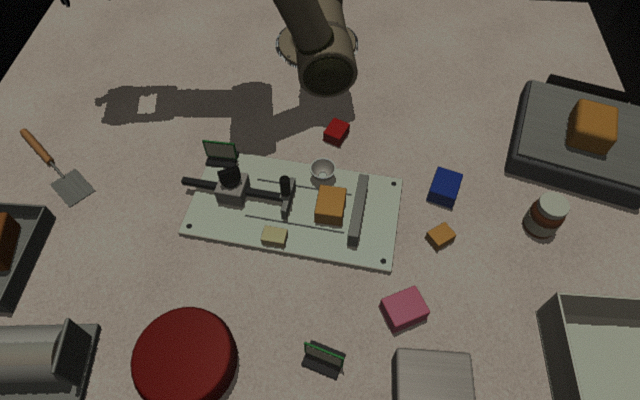

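The top view shows the board with corners near (263,128), (459,150), (452,251) and (250,231). The post is at (363,188), the knob at (419,195), the sample at (319,185) and the ledge at x≈291. World +y points left. Next I'll measure these points.

```bash
cat > h.py <<'E'
import numpy as np,cv2
from rig import env
def ray(n,u,v,p=None):
    p=p or env.camera_params(n);f=200/np.tan(np.radians(p["vertical_fov"])/2)
    d=np.array([(u-p["cx"])/f,(v-p["cy"])/f])
    if n=="wrist":
        r=np.hypot(*d);k=np.sin(r)/r if r>0 else 1;c=np.array([d[0]*k,-d[1]*k,-np.cos(r)])
    else: c=np.array([d[0],-d[1],-1.])
    V=np.array(p["view"]);R=V[:3,:3];return -R.T@V[:3,3],R.T@c
def onz(n,u,v,z,p=None):
    o,d=ray(n,u,v,p);return o+d*(z-o[2])/d[2]
def pix(n,X,p=None):
    p=p or env.camera_params(n);f=200/np.tan(np.radians(p["vertical_fov"])/2)
    c=np.array(p["view"])@np.r_[X,1];a=np.array([c[0],-c[1]]);z=-c[2]
    if n=="wrist":
        r=np.hypot(*a);a=a/r*np.arctan2(r,z)
    else:a=a/z
    return a*f+[p["cx"],p["cy"]]
E
python3 - <<'E'
from h import *
im=cv2.imread("pics/top0.png")
hsv=cv2.cvtColor(im,cv2.COLOR_BGR2HSV)
def big(m,lab):
    c,_=cv2.findContours(m,0,2);c=max(c,key=cv2.contourArea);r=cv2.minAreaRect(c);print(lab,r);return c,r
roi=np.zeros(im.shape[:2],np.uint8);roi[120:260,240:475]=255
b=cv2.inRange(hsv,(30,0,110),(110,70,255))&roi
b=cv2.morphologyEx(b,cv2.MORPH_CLOSE,np.ones((15,15)))
c,r=big(b,"board")
bx=cv2.boxPoints(r);W=[onz("top",*q,.015)for q in bx];print(np.round(W,4))
for i in range(4):print(np.linalg.norm(W[i]-W[i-1]))
m=cv2.inRange(hsv,(10,120,90),(28,255,255))&roi
c,r=big(m,"sample");bx=cv2.boxPoints(r);W=[onz("top",*q,.055)for q in bx];print(np.round(W,4),np.mean(W,0))
k=cv2.inRange(hsv,(0,0,0),(180,255,45))&roi
cv2.imwrite("pics/crop0.png",cv2.resize(im[120:260,240:475],None,fx=3.4,fy=3.4,interpolation=cv2.INTER_CUBIC))
E
```

```text
board ((355.2933349609375, 184.7589111328125), (200.0996551513672, 113.72903442382812), 6.4415998458862305)
[[ 0.4849  0.2342  0.015 ]
 [ 0.7447  0.203   0.015 ]
 [ 0.6845 -0.2513  0.015 ]
 [ 0.4285 -0.2158  0.015 ]]
0.45352399480549205
0.26170725289204055
0.45824087806813346
0.2584808104015404
sample ((318.6029357910156, 185.16175842285156), (25.463239669799805, 33.36297607421875), 4.398705005645752)
[[0.5483 0.105  0.055 ]
 [0.6218 0.0984 0.055 ]
 [0.6166 0.0423 0.055 ]
 [0.5431 0.049  0.055 ]] [0.58246012 0.07368998 0.055     ]
```

View pics/crop0.png

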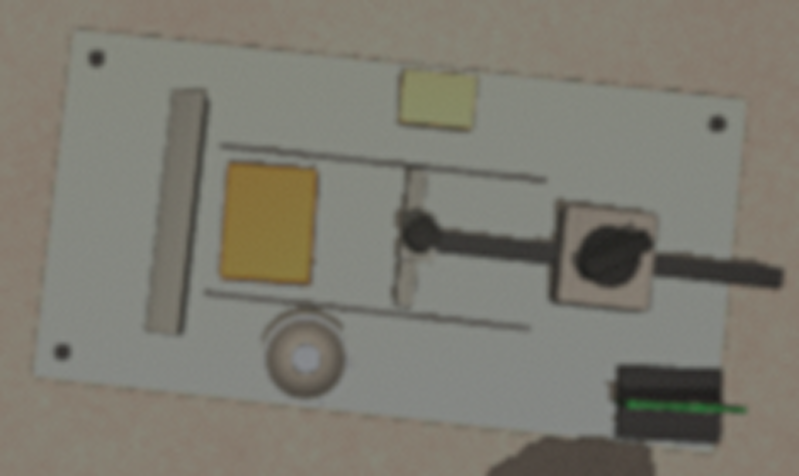

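The crop shows the board corners at (75,30), (745,100) and (35,375), the holes at (96,58), (717,124) and (62,352), the post top at (419,231), and the knob at about (612,255) with its bar pointing to the upper right.

```bash
python3 - <<'E'
from h import *
P=lambda u,v,z:onz("top",240+u/3.4,120+v/3.4,z)
for n,a in dict(c1=(75,30,.015),c2=(745,100,.015),c3=(35,375,.015),h1=(96,58,.015),h2=(717,124,.015),h3=(62,352,.015),post=(419,231,.105),gTL=(560,203,.06),gTR=(656,213,.06),gBL=(552,300,.06),gBR=(648,310,.06),lt=(207,92,.06),lb=(183,333,.06),knob=(612,254,.1)).items():
    print(n,np.round(P(*a),4))
a,b=P(96,58,.015),P(717,124,.015);d=a-b;print("yaw board y",np.degrees(np.arctan2(-d[0],d[1])))
d=P(75,30,.015)-P(745,100,.015);print(np.degrees(np.arctan2(-d[0],d[1])),np.linalg.norm(d))
d=P(207,92,.06)-P(183,333,.06);print(np.degrees(np.arctan2(d[1],d[0])),np.linalg.norm(d))
E
```

```text
c1 [0.7173 0.2037 0.015 ]
c2 [ 0.6618 -0.2462  0.015 ]
c3 [0.4843 0.2324 0.015 ]
h1 [0.6979 0.1896 0.015 ]
h2 [ 0.646  -0.2271  0.015 ]
h3 [0.4995 0.2141 0.015 ]
post [ 0.5716 -0.0219  0.105 ]
gTL [ 0.5911 -0.1153  0.06  ]
gTR [ 0.5837 -0.1766  0.06  ]
gBL [ 0.5287 -0.1088  0.06  ]
gBR [ 0.5215 -0.17    0.06  ]
lt [0.667  0.1116 0.06  ]
lb [0.5108 0.1289 0.06  ]
knob [ 0.5559 -0.1414  0.1   ]
yaw board y -7.104376523891979
-7.02887368473458 0.4532625807121057
-6.319197211986449 0.157135340175485
```

Call:
{"method": "carry_out", "body": {"rows": [{"yaw": 0.127},{"yaw": 0.127},{"yaw": 0.127},{"yaw": 0.125},{}], "jaw": -1, "squeeze": 20}}

```text
validation failed for argument at $.ro...
```

```bash
cat >> h.py <<'E'
def to(x,y,z):
    s=env.observe();d=s["tool_rot"].T@(np.array([x,y,z])-s["position"]);R=s["tool_rot"]
    print("t",round(s["time_s"],2),"pos",np.round(s["position"],4),"xang",round(np.degrees(np.arctan2(R[1,0],R[0,0])),2),"delta cm",np.round(d*100,2),"F",np.round(s["ft_force"],2),"T",np.round(s["wrist_torque"],3),"w",round(s["grip_width"],4),"q",np.round(s["q"],1))
E
python3 -c "
from h import *
to(.5716,-.0219,.2)"
```

```text
t 0.1 pos [ 0.2049 -0.5102  0.2418] xang 21.88 delta cm [ 52.22 -31.64   4.23] F [0.13 0.3  0.35] T [-0.054 -0.001 -0.008] w 0.0852 q [-80.5  21.8  74.4  -0.   83.9 -12.3]
```

Call:
{"method": "carry_out", "body": {"rows": [{"tx": 0,"ty": 0,"tz": 0,"yaw": 0.127},{"tx": 0,"ty": 0,"tz": 0,"yaw": 0.127},{"tx": 0,"ty": 0,"tz": 0,"yaw": 0.127},{"tx": 0,"ty": 0,"tz": 0,"yaw": 0.125},{"tx": 0,"ty": 0,"tz": 0,"yaw": 0}], "jaw": -1, "squeeze": 20}}

```text
time_s: 0.6
position: [0.2048, -0.5093, 0.2399]
tool_rot: [[0.99, -0.143, -0.001], [-0.143, -0.99, 0.006], [-0.002, -0.006, -1.0]]
ft_force: [0.4, 0.5, 0.0]
grip_width: 0.0855
```

```bash
python3 -c "
from h import *
to(.5716,-.0219,.2)"
```

```text
t 0.6 pos [ 0.2048 -0.5093  0.2399] xang -8.19 delta cm [ 29.37 -53.45   4.23] F [0.39 0.46 0.03] T [-0.01   0.03   0.013] w 0.0855 q [-80.5  21.9  74.5   0.   83.9  17.7]
```

Call:
{"method": "carry_out", "body": {"rows": [{"tx": 2.4,"ty": -4.3,"tz": 0.2,"yaw": 0},{"tx": 2.4,"ty": -4.3,"tz": 0.2,"yaw": 0},{"tx": 2.4,"ty": -4.3,"tz": 0.2,"yaw": 0},{"tx": 2.4,"ty": -4.3,"tz": 0.2,"yaw": 0},{"tx": 2.4,"ty": -4.3,"tz": 0.2,"yaw": 0},{"tx": 2.4,"ty": -4.3,"tz": 0.2,"yaw": 0},{"tx": 2.4,"ty": -4.3,"tz": 0.2,"yaw": 0},{"tx": 2.4,"ty": -4.3,"tz": 0.2,"yaw": 0},{"tx": 2.4,"ty": -4.3,"tz": 0.2,"yaw": 0},{"tx": 2.4,"ty": -4.3,"tz": 0.2,"yaw": 0},{"tx": 2.4,"ty": -4.3,"tz": 0.2,"yaw": -0.02},{"tx": 0,"ty": 0,"tz": 0,"yaw": 0}]}}

```text
time_s: 1.8
position: [0.5306, -0.0641, 0.2172]
tool_rot: [[0.997, -0.081, -0.002], [-0.081, -0.997, 0.008], [-0.003, -0.008, -1.0]]
ft_force: [-0.5, -0.8, 0.2]
grip_width: 0.0855
```

```bash
python3 -c "
from h import *
to(.5716,-.0219,.2)"
```

```text
t 1.8 pos [ 0.5306 -0.0641  0.2172] xang -4.64 delta cm [ 3.75 -4.52  1.74] F [-0.51 -0.84  0.15] T [ 0.023  0.013 -0.005] w 0.0855 q [-19.8  21.5  79.2   0.4  79.6  74.8]
```

Call:
{"method": "carry_out", "body": {"rows": [{"tx": 1.8,"ty": -2.3,"tz": 0.2,"yaw": 0.041},{"tx": 1.9,"ty": -2.3,"tz": 0.2,"yaw": 0},{"tx": 0,"ty": 0,"tz": 0,"yaw": 0}]}}

```text
time_s: 2.1
position: [0.573, -0.02, 0.2125]
tool_rot: [[0.994, -0.112, -0.004], [-0.112, -0.994, 0.008], [-0.004, -0.007, -1.0]]
ft_force: [-0.6, -0.5, -0.6]
grip_width: 0.0856
```

```bash
python3 -c "
from h import *
to(.5716,-.0219,.079)
p=env.camera_params('wrist');im=env.get_image('wrist');np.save('p1.npy',p,allow_pickle=True)
cv2.imwrite('pics/w1.png',im[:,:,::-1])
for X in [(.5716,-.0219,.105),(.556,-.142,.108)]: print(pix('wrist',X,p))"
```

```text
t 2.1 pos [ 0.573  -0.02    0.2125] xang -6.42 delta cm [-0.06  0.3  13.35] F [-0.57 -0.55 -0.64] T [-0.038 -0.036  0.015] w 0.0856 q [-14.   25.5  73.3   0.4  81.5  82.4]
[321.70580618 202.42645743]
[462.67281301 205.85951372]
```

View pics/w1.png

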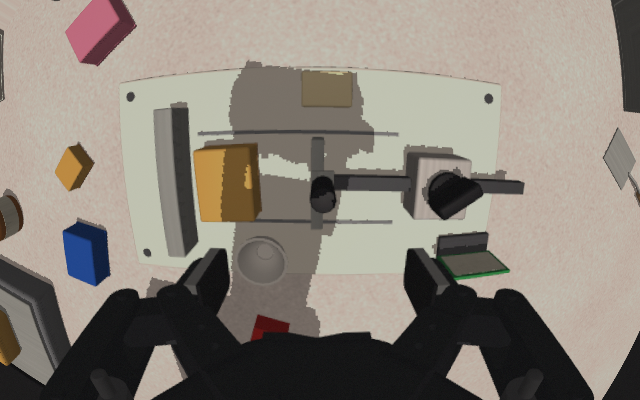

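The wrist view shows the post top at (321,204), where I predicted (322,202), and the knob bar running from about (443,212) to (480,188). The post estimate holds, so I'll descend around it.

Call:
{"method": "carry_out", "body": {"rows": [{"tx": -0.1,"ty": 0.1,"tz": 3,"yaw": 0.01},{"tx": 0,"ty": 0.1,"tz": 3,"yaw": 0},{"tx": 0,"ty": 0.1,"tz": 3,"yaw": 0},{"tx": 0,"ty": 0,"tz": 2.3,"yaw": 0},{"tx": 0,"ty": 0,"tz": 1.2,"yaw": 0},{"tx": 0,"ty": 0,"tz": 0,"yaw": 0}]}}

```text
time_s: 2.75
position: [0.5669, -0.0294, 0.0848]
tool_rot: [[0.993, -0.116, -0.004], [-0.116, -0.993, 0.005], [-0.004, -0.005, -1.0]]
ft_force: [1.4, 0.1, -0.6]
grip_width: 0.0853
```

```bash
python3 -c "
from h import *
to(.5716,-.0219,.079)
im=cv2.imread('pics/w1.png');p=np.load('p1.npy',allow_pickle=True).item()
print('post',onz('wrist',321,204,.105,p))
cv2.imwrite('pics/kc.png',cv2.resize(im[140:230,395:535],None,fx=5,fy=5,interpolation=cv2.INTER_CUBIC)+40)"
```

```text
t 2.75 pos [ 0.5669 -0.0294  0.0848] xang -6.67 delta cm [ 0.38 -0.8   0.58] F [ 1.36  0.06 -0.61] T [-0.007  0.046 -0.03 ] w 0.0853 q [-15.   32.7  84.2   0.3  63.3  81.5]
post [ 0.57035158 -0.02119557  0.105     ]
```

View pics/kc.png

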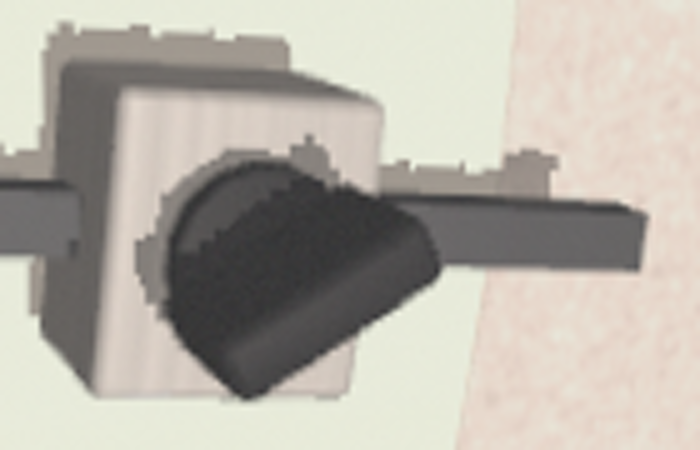

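Call:
{"method": "carry_out", "body": {"rows": [{"tx": 0.35,"ty": -0.8,"tz": 0.5,"yaw": 0},{"tx": 0,"ty": 0,"tz": 0,"yaw": 0},{"tx": 0,"ty": 0,"tz": 0,"yaw": 0}]}}

```text
time_s: 3.05
position: [0.5718, -0.0229, 0.0815]
tool_rot: [[0.993, -0.116, -0.001], [-0.116, -0.993, 0.004], [-0.002, -0.004, -1.0]]
ft_force: [0.1, -0.0, 0.3]
grip_width: 0.0854
```

```bash
python3 -c "
from h import *
to(.571,-.0217,.079)
p=np.load('p1.npy',allow_pickle=True).item()
C=lambda u,v:onz('wrist',395+u/5,140+v/5,.108,p)
for a,b in (((225,350),(410,218)),((250,398),(438,272))):
    d=C(*b)-C(*a);print(C(*a),C(*b),np.degrees(np.arctan2(d[1],d[0])),np.linalg.norm(d))
print(C(331,309))
"
```

```text
t 3.05 pos [ 0.5718 -0.0229  0.0815] xang -6.65 delta cm [-0.1  -0.11  0.25] F [ 0.09 -0.03  0.29] T [ 0.018 -0.046 -0.046] w 0.0854 q [-14.2  33.3  83.7   0.2  63.1  82.3]
[ 0.55483423 -0.12036571  0.108     ] [ 0.57438138 -0.15576134  0.108     ] -61.09043836452856 0.04043441408393585
[ 0.54557663 -0.12524225  0.108     ] [ 0.56415281 -0.1618723   0.108     ] -63.10908502577185 0.041071101081087594
[ 0.55982325 -0.14043386  0.108     ]
```

Call:
{"method": "carry_out", "body": {"rows": [{"tx": -0.05,"ty": -0.1,"tz": 0.2,"yaw": 0},{"tx": 0,"ty": 0,"tz": 0,"yaw": 0},{"tx": 0,"ty": 0,"tz": 0,"yaw": 0},{"tx": 0,"ty": 0,"tz": 0,"yaw": 0},{"tx": 0,"ty": 0,"tz": 0,"yaw": 0},{"tx": 0,"ty": 0,"tz": 0,"yaw": 0},{"tx": 0,"ty": 0,"tz": 0,"yaw": 0},{"tx": 0,"ty": 0,"tz": 0,"yaw": 0}], "jaw": 1, "squeeze": 20}}

```text
time_s: 3.85
position: [0.572, -0.022, 0.0811]
tool_rot: [[0.993, -0.115, 0.002], [-0.115, -0.993, 0.003], [0.001, -0.003, -1.0]]
ft_force: [-0.4, 0.4, -0.1]
grip_width: 0.0214
```

```bash
python3 -c "
from h import *
to(.571,-.0217,.079)"
```

```text
t 3.85 pos [ 0.572  -0.022   0.0811] xang -6.59 delta cm [-0.1  -0.01  0.21] F [-0.36  0.35 -0.08] T [-0.116  0.057  0.003] w 0.0214 q [-14.1  33.3  83.9   0.2  62.8  82.4]
```

Call:
{"method": "carry_out", "body": {"rows": [{"tx": 0,"ty": -0.6,"tz": 0,"yaw": 0},{"tx": 0,"ty": -0.6,"tz": 0,"yaw": 0},{"tx": 0,"ty": -0.6,"tz": 0,"yaw": 0},{"tx": 0,"ty": -0.6,"tz": 0,"yaw": 0},{"tx": 0,"ty": -0.6,"tz": 0,"yaw": 0},{"tx": 0,"ty": -0.6,"tz": 0,"yaw": 0},{"tx": 0,"ty": -0.6,"tz": 0,"yaw": 0},{"tx": 0,"ty": -0.6,"tz": 0,"yaw": 0},{"tx": 0,"ty": 0,"tz": 0,"yaw": 0}]}}

```text
time_s: 4.75
position: [0.5784, 0.0296, 0.0811]
tool_rot: [[0.993, -0.114, 0.003], [-0.114, -0.993, 0.002], [0.002, -0.002, -1.0]]
ft_force: [1.4, 0.4, -0.9]
grip_width: 0.0212
```

```bash
cat >> h.py <<'E'
def trav():
    s=env.observe();d=s["position"]-np.array([.572,-.022,.0811]);print("along mm",round(1000*(d@[.122,.9925,0]),2),"side",round(1000*(d@[.9925,-.122,0]),2),"Fy",round(s["ft_force"]@[.122,.9925,0],2))
E
python3 -c "
from h import *
to(.571,-.0217,.079);trav()"
```

```text
t 4.75 pos [0.5784 0.0296 0.0811] xang -6.57 delta cm [-0.15  5.18  0.2 ] F [ 1.36  0.37 -0.93] T [-0.028 -0.115  0.008] w 0.0212 q [-8.8 33.8 82.8  0.1 63.3 87.7]
along mm 52.03 side 0.07 Fy 0.53
```

Call:
{"method": "carry_out", "body": {"rows": [{"tx": 0,"ty": -0.2,"tz": 0,"yaw": 0},{"tx": 0,"ty": -0.2,"tz": 0,"yaw": 0},{"tx": 0,"ty": -0.2,"tz": 0,"yaw": 0},{"tx": 0,"ty": -0.2,"tz": 0,"yaw": 0},{"tx": 0,"ty": -0.2,"tz": 0,"yaw": 0},{"tx": 0,"ty": -0.2,"tz": 0,"yaw": 0}]}}

```text
time_s: 5.35
position: [0.5799, 0.0412, 0.0811]
tool_rot: [[0.993, -0.115, 0.002], [-0.115, -0.993, 0.0], [0.002, -0.0, -1.0]]
ft_force: [-0.1, -3.7, -0.3]
grip_width: 0.0218
```

```bash
python3 -c "
from h import *
trav();p=env.camera_params('wrist');im=env.get_image('wrist')
cv2.imwrite('pics/w2.png',im[:,:,::-1])
im=env.get_image('top');cv2.imwrite('pics/top2.png',cv2.resize(im[120:260,240:475,::-1],None,fx=3.4,fy=3.4,interpolation=cv2.INTER_CUBIC))"
```

```text
along mm 63.7 side 0.11 Fy -3.71
```

View pics/w2.png

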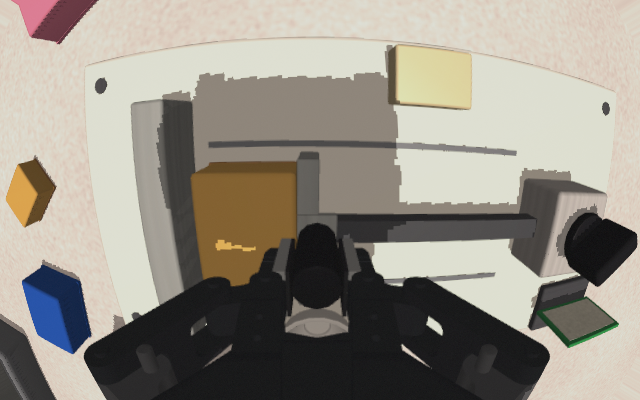

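The view shows the sample flush on the stop plate (x≈297), with a small gap left before the ledge face (x≈193).

Call:
{"method": "carry_out", "body": {"rows": [{"tx": 0,"ty": -0.1,"tz": 0,"yaw": 0},{"tx": 0,"ty": -0.1,"tz": 0,"yaw": 0},{"tx": 0,"ty": -0.1,"tz": 0,"yaw": 0},{"tx": 0,"ty": -0.1,"tz": 0,"yaw": 0}]}}

```text
time_s: 5.85
position: [0.5804, 0.0455, 0.0811]
tool_rot: [[0.993, -0.115, 0.003], [-0.115, -0.993, 0.0], [0.002, -0.001, -1.0]]
ft_force: [0.4, -5.1, -1.5]
grip_width: 0.022
```

```bash
python3 -c "
from h import *
trav()"
```

```text
along mm 68.04 side 0.1 Fy -5.04
```

Call:
{"method": "carry_out", "body": {"rows": [{"tx": 0,"ty": -0.07,"tz": 0,"yaw": 0},{"tx": 0,"ty": -0.07,"tz": 0,"yaw": 0}]}}

```text
time_s: 6.05
position: [0.5806, 0.0471, 0.0811]
tool_rot: [[0.993, -0.115, 0.003], [-0.115, -0.993, 0.0], [0.003, -0.001, -1.0]]
ft_force: [-0.3, -4.1, -1.2]
grip_width: 0.0211
```

```bash
python3 -c "
from h import *
trav()"
```

```text
along mm 69.59 side 0.13 Fy -4.13
```

Call:
{"method": "carry_out", "body": {"rows": [{"tx": 0,"ty": -0.07,"tz": 0,"yaw": 0}]}}

```text
time_s: 6.15
position: [0.5807, 0.0478, 0.0811]
tool_rot: [[0.993, -0.115, 0.003], [-0.115, -0.993, 0.0], [0.002, -0.001, -1.0]]
ft_force: [-0.1, -3.7, -0.7]
grip_width: 0.0214
```

```bash
python3 -c "
from h import *
trav()"
```

```text
along mm 70.34 side 0.12 Fy -3.68
```

Call:
{"method": "carry_out", "body": {"rows": [{"tx": 0,"ty": -0.06,"tz": 0,"yaw": 0}]}}

```text
time_s: 6.25
position: [0.5808, 0.0485, 0.0811]
tool_rot: [[0.993, -0.115, 0.003], [-0.115, -0.993, 0.0], [0.002, -0.001, -1.0]]
ft_force: [0.9, -4.8, -0.2]
grip_width: 0.0215
```

Call:
{"method": "carry_out", "body": {"rows": [{"tx": 0,"ty": -0.06,"tz": 0,"yaw": 0}]}}

```text
time_s: 6.35
position: [0.5809, 0.0491, 0.0811]
tool_rot: [[0.993, -0.115, 0.003], [-0.115, -0.993, 0.0], [0.003, -0.001, -1.0]]
ft_force: [1.3, -4.2, -0.4]
grip_width: 0.0213
```

```bash
python3 -c "
from h import *
trav()
im=env.get_image('wrist')
cv2.imwrite('pics/w3.png',cv2.resize(im[80:300,110:350,::-1],None,fx=2.5,fy=2.5))"
```

```text
along mm 71.67 side 0.11 Fy -3.96
```

View pics/w3.png

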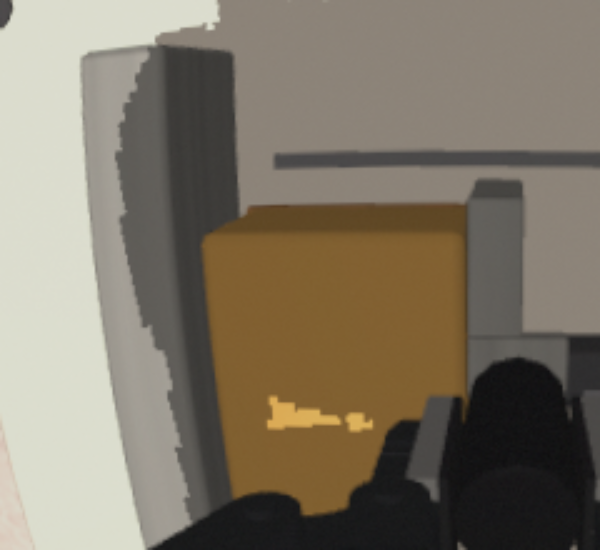

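The sample's far bottom corner is at (250,205) and the ledge foot is at about (240,205), which leaves a gap of roughly 2.5 mm.

Call:
{"method": "carry_out", "body": {"rows": [{"tx": 0,"ty": -0.06,"tz": 0,"yaw": 0},{"tx": 0,"ty": -0.06,"tz": 0,"yaw": 0}]}}

```text
time_s: 6.6
position: [0.581, 0.0504, 0.0811]
tool_rot: [[0.993, -0.115, 0.003], [-0.115, -0.993, 0.0], [0.003, -0.001, -1.0]]
ft_force: [0.3, -3.7, -1.6]
grip_width: 0.0212
```

Call:
{"method": "carry_out", "body": {"rows": [{"tx": 0,"ty": -0.05,"tz": 0,"yaw": 0}]}}

```text
time_s: 6.7
position: [0.5811, 0.051, 0.0811]
tool_rot: [[0.993, -0.115, 0.003], [-0.115, -0.993, 0.0], [0.003, -0.001, -1.0]]
ft_force: [0.8, -4.0, -0.3]
grip_width: 0.0216
```

```bash
python3 -c "
from h import *
trav()"
```

```text
along mm 73.54 side 0.14 Fy -3.84
```

Call:
{"method": "carry_out", "body": {"rows": [{"tx": 0,"ty": -0.05,"tz": 0,"yaw": 0}]}}

```text
time_s: 6.8
position: [0.5812, 0.0515, 0.0811]
tool_rot: [[0.993, -0.115, 0.003], [-0.115, -0.993, 0.0], [0.003, -0.001, -1.0]]
ft_force: [-1.0, -3.6, -0.3]
grip_width: 0.0215
```

Call:
{"method": "carry_out", "body": {"rows": [{"tx": 0,"ty": -0.04,"tz": 0,"yaw": 0}]}}

```text
time_s: 6.9
position: [0.5812, 0.052, 0.0811]
tool_rot: [[0.993, -0.115, 0.003], [-0.115, -0.993, 0.0], [0.003, -0.001, -1.0]]
ft_force: [0.9, -4.2, 0.1]
grip_width: 0.0212
```

```bash
python3 -c "
from h import *
trav()"
```

```text
along mm 74.52 side 0.13 Fy -4.07
```

Call:
{"method": "carry_out", "body": {"rows": [{"tx": 0,"ty": -0.04,"tz": 0,"yaw": 0}]}}

```text
time_s: 7.0
position: [0.5813, 0.0524, 0.0811]
tool_rot: [[0.993, -0.115, 0.003], [-0.115, -0.993, 0.0], [0.003, -0.001, -1.0]]
ft_force: [0.7, -4.2, -1.0]
grip_width: 0.0216
```

Call:
{"method": "carry_out", "body": {"rows": [{"tx": 0,"ty": -0.03,"tz": 0,"yaw": 0}]}}

```text
time_s: 7.1
position: [0.5813, 0.0525, 0.0811]
tool_rot: [[0.993, -0.115, 0.003], [-0.115, -0.993, -0.0], [0.003, -0.0, -1.0]]
ft_force: [0.1, -6.3, -0.6]
grip_width: 0.021
```

```bash
python3 -c "
from h import *
trav()
im=env.get_image('wrist')
cv2.imwrite('pics/w4.png',cv2.resize(im[130:270,160:320,::-1],None,fx=4.5,fy=4.2))"
```

```text
along mm 75.09 side 0.11 Fy -6.21
```

View pics/w4.png

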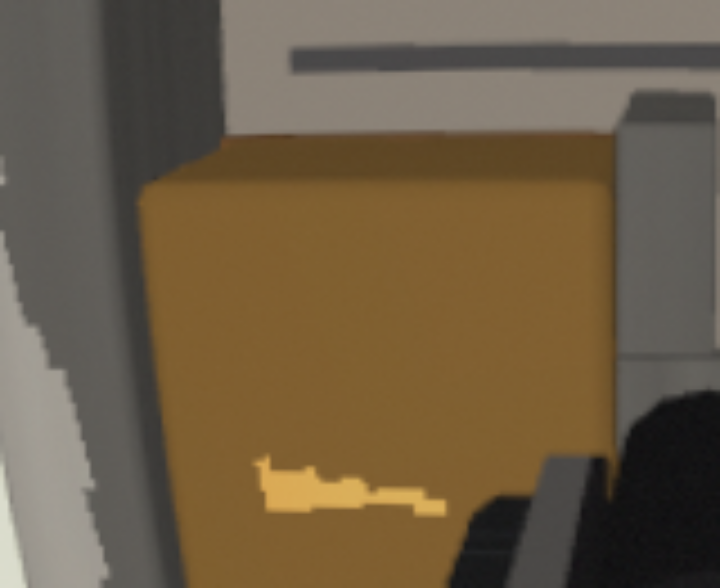

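The sample's bottom corner (222,137) now meets the ledge foot, and the force is starting to rise. I'll take one more small step to confirm contact.

Call:
{"method": "carry_out", "body": {"rows": [{"tx": 0,"ty": -0.03,"tz": 0,"yaw": 0}]}}

```text
time_s: 7.25
position: [0.5813, 0.0525, 0.0811]
tool_rot: [[0.993, -0.115, 0.002], [-0.115, -0.993, -0.001], [0.002, 0.0, -1.0]]
ft_force: [0.5, -6.6, -1.2]
grip_width: 0.0214
```

```bash
python3 -c "
from h import *
trav()"
```

```text
along mm 75.1 side 0.12 Fy -6.44
```

Call:
{"method": "carry_out", "body": {"rows": [{"tx": 0,"ty": 0,"tz": 0,"yaw": 0},{"tx": 0,"ty": 0,"tz": 0,"yaw": 0},{"tx": 0,"ty": 0,"tz": 0,"yaw": 0},{"tx": 0,"ty": 0,"tz": 0,"yaw": 0},{"tx": 0,"ty": 0,"tz": 0,"yaw": 0},{"tx": 0,"ty": 0,"tz": 0,"yaw": 0}], "jaw": -1}}

```text
time_s: 7.85
position: [0.5806, 0.0547, 0.0811]
tool_rot: [[0.993, -0.114, 0.001], [-0.115, -0.993, 0.003], [0.001, -0.003, -1.0]]
ft_force: [-0.4, 0.4, -1.1]
grip_width: 0.0852
```

Call:
{"method": "carry_out", "body": {"rows": [{"tx": 0,"ty": 0,"tz": -1,"yaw": 0},{"tx": 0,"ty": 0,"tz": -2,"yaw": 0},{"tx": 0,"ty": 0,"tz": -3,"yaw": 0},{"tx": 0,"ty": 0,"tz": -3,"yaw": 0},{"tx": 0,"ty": 0,"tz": -2,"yaw": 0},{"tx": 0,"ty": 0,"tz": 0,"yaw": 0}]}}

```text
time_s: 8.45
position: [0.5803, 0.0545, 0.1983]
tool_rot: [[0.993, -0.115, 0.002], [-0.115, -0.993, 0.003], [0.001, -0.003, -1.0]]
ft_force: [-0.4, -0.1, -0.2]
grip_width: 0.0851
```

```bash
python3 -c "
from h import *
to(.558,-.1415,.18)"
```

```text
t 8.45 pos [0.5803 0.0545 0.1983] xang -6.58 delta cm [ 0.03 19.73  1.77] F [-0.43 -0.13 -0.18] T [ 0.023 -0.017 -0.033] w 0.0851 q [-6.3 27.  73.3  0.2 79.6 90.2]
```

Call:
{"method": "carry_out", "body": {"rows": [{"tx": 0,"ty": 4,"tz": 0,"yaw": 0},{"tx": 0,"ty": 4,"tz": 0,"yaw": 0},{"tx": 0,"ty": 4,"tz": 0,"yaw": 0},{"tx": 0,"ty": 4,"tz": 0,"yaw": 0},{"tx": 0,"ty": 3.5,"tz": 0,"yaw": 0},{"tx": 0,"ty": 0,"tz": 0,"yaw": -0.15},{"tx": 0,"ty": 0,"tz": 0,"yaw": -0.15},{"tx": 0,"ty": 0,"tz": 0,"yaw": -0.15},{"tx": 0,"ty": 0,"tz": 0,"yaw": -0.15},{"tx": 0,"ty": 0,"tz": 0,"yaw": -0.15},{"tx": 0,"ty": 0,"tz": 0,"yaw": -0.15},{"tx": 0,"ty": 0,"tz": 0,"yaw": -0.15}]}}

```text
time_s: 9.65
position: [0.5534, -0.146, 0.1897]
tool_rot: [[0.584, 0.812, -0.008], [0.812, -0.584, 0.009], [0.002, -0.012, -1.0]]
ft_force: [0.4, 0.4, -0.6]
grip_width: 0.0856
```

Call:
{"method": "carry_out", "body": {"rows": [{"tx": 0,"ty": 0,"tz": 0,"yaw": -0.15},{"tx": 0,"ty": 0,"tz": 0,"yaw": -0.15},{"tx": 0,"ty": 0,"tz": 0,"yaw": -0.15},{"tx": 0,"ty": 0,"tz": 0,"yaw": -0.15},{"tx": 0,"ty": 0,"tz": 0,"yaw": -0.15},{"tx": 0,"ty": 0,"tz": 0,"yaw": -0.15},{"tx": 0,"ty": 0,"tz": 0,"yaw": -0.15},{"tx": 0,"ty": 0,"tz": 0,"yaw": 0}]}}

```text
time_s: 10.45
position: [0.5506, -0.1447, 0.1832]
tool_rot: [[-0.415, 0.91, -0.018], [0.91, 0.415, 0.014], [0.02, -0.011, -1.0]]
ft_force: [0.7, -0.4, -0.6]
grip_width: 0.0856
```

```bash
python3 -c "
from h import *
to(.558,-.1415,.15)"
```

```text
t 10.45 pos [ 0.5506 -0.1447  0.1832] xang 114.5 delta cm [-0.08  0.84  3.31] F [ 0.7  -0.42 -0.6 ] T [-0.007 -0.02  -0.024] w 0.0856 q [-26.7  27.   76.    0.3  78.3 -51.3]
```

Call:
{"method": "carry_out", "body": {"rows": [{"tx": -0.1,"ty": 0.85,"tz": 0.8,"yaw": -0.06},{"tx": 0,"ty": 0,"tz": 0,"yaw": 0},{"tx": 0,"ty": 0,"tz": 0,"yaw": 0}]}}

```text
time_s: 10.75
position: [0.558, -0.1418, 0.1738]
tool_rot: [[-0.459, 0.888, -0.02], [0.888, 0.46, 0.015], [0.022, -0.011, -1.0]]
ft_force: [-1.0, -0.3, 0.2]
grip_width: 0.0852
```

```bash
python3 -c "
from h import *
to(.558,-.1415,.083)
p=env.camera_params('wrist');im=env.get_image('wrist');np.save('p2.npy',p,allow_pickle=True)
print(pix('wrist',(.558,-.1415,.108),p))
s=env.observe()
for b in (-.015,-.023,.023,.015): print(pix('wrist',np.array([.558,-.1415,.108])+b*np.array([np.cos(np.radians(-62)),np.sin(np.radians(-62)),0]),p))
cv2.imwrite('pics/w5.png',im[:,:,::-1])"
```

```text
t 10.75 pos [ 0.558  -0.1418  0.1738] xang 117.36 delta cm [-0.18  0.11  9.08] F [-1.02 -0.25  0.18] T [-0.026 -0.001  0.06 ] w 0.0852 q [-26.1  28.1  75.6   0.3  77.6 -53.6]
[316.81798518 223.45500714]
[316.5804654  202.00637989]
[316.44960081 190.22160524]
[317.15948672 254.42911181]
[317.04401133 243.93742415]
```

View pics/w5.png

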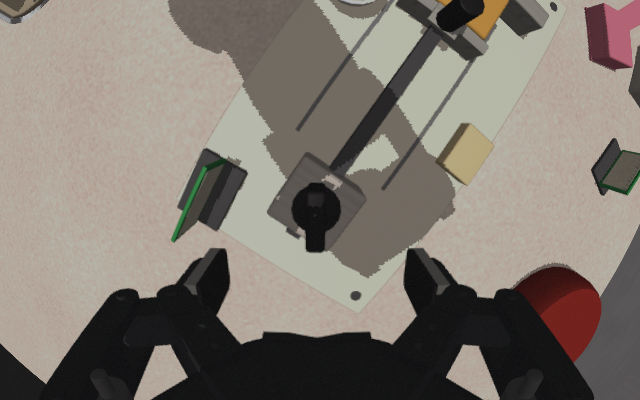

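The bar runs vertically in the picture from (317,192) to (315,250), centred on the jaws and matching the prediction, so I'll descend.

Call:
{"method": "carry_out", "body": {"rows": [{"tx": -0.1,"ty": 0.05,"tz": 2,"yaw": -0.01},{"tx": 0,"ty": 0,"tz": 2,"yaw": 0},{"tx": -0.1,"ty": 0,"tz": 2,"yaw": 0},{"tx": 0,"ty": 0,"tz": 1,"yaw": 0},{"tx": 0,"ty": 0,"tz": 0,"yaw": 0},{"tx": 0,"ty": 0,"tz": 0,"yaw": 0}]}}

```text
time_s: 11.4
position: [0.558, -0.1432, 0.1042]
tool_rot: [[-0.458, 0.889, -0.016], [0.889, 0.459, 0.013], [0.019, -0.008, -1.0]]
ft_force: [-0.2, 0.0, -0.1]
grip_width: 0.0855
```

```bash
python3 -c "
from h import *
to(.558,-.1415,.087)"
```

```text
t 11.4 pos [ 0.558  -0.1432  0.1042] xang 117.29 delta cm [0.12 0.09 1.72] F [-0.2   0.03 -0.07] T [ 0.022 -0.036 -0.042] w 0.0855 q [-26.3  32.3  81.    0.3  67.9 -53.7]
```

Call:
{"method": "carry_out", "body": {"rows": [{"tx": 0.1,"ty": 0.08,"tz": 1,"yaw": -0.01},{"tx": 0,"ty": 0,"tz": 0.8,"yaw": 0},{"tx": 0,"ty": 0,"tz": 0,"yaw": 0},{"tx": 0,"ty": 0,"tz": 0,"yaw": 0}]}}

```text
time_s: 11.8
position: [0.5588, -0.1419, 0.0867]
tool_rot: [[-0.467, 0.884, -0.013], [0.884, 0.467, 0.011], [0.016, -0.006, -1.0]]
ft_force: [0.4, 0.4, 0.4]
grip_width: 0.0855
```

Call:
{"method": "carry_out", "body": {"rows": [{"tx": 0,"ty": 0,"tz": 0,"yaw": 0},{"tx": 0,"ty": 0,"tz": 0,"yaw": 0},{"tx": 0,"ty": 0,"tz": 0,"yaw": 0},{"tx": 0,"ty": 0,"tz": 0,"yaw": 0},{"tx": 0,"ty": 0,"tz": 0,"yaw": 0},{"tx": 0,"ty": 0,"tz": 0,"yaw": 0},{"tx": 0,"ty": 0,"tz": 0,"yaw": 0},{"tx": 0,"ty": 0,"tz": 0,"yaw": 0}], "jaw": 1, "squeeze": 50}}

```text
time_s: 12.6
position: [0.5576, -0.1431, 0.088]
tool_rot: [[-0.467, 0.884, -0.015], [0.884, 0.467, 0.009], [0.015, -0.009, -1.0]]
ft_force: [-0.7, -0.1, 0.2]
grip_width: 0.0127
```

```bash
python3 -c "
from h import *
to(.558,-.1415,.087)"
```

```text
t 12.6 pos [ 0.5576 -0.1431  0.088 ] xang 117.85 delta cm [0.12 0.11 0.1 ] F [-0.69 -0.09  0.25] T [ 0.067 -0.036 -0.032] w 0.0127 q [-26.2  33.4  82.1   0.1  65.5 -54.1]
```

```bash
cat >> h.py <<'E'
def feel(n=5):
    T=[];F=[];A=[]
    for i in range(n):
        s=env.observe();T.append(s["wrist_torque"]);F.append(s["ft_force"]);R=s["tool_rot"];A.append(np.arctan2(R[1,0],R[0,0]))
        env.get_image("wrist")
    a=np.radians(117.85)-np.mean(A);a=(a+1)%(2*np.pi)-1
    print("t",round(s["time_s"],2),"turn",round(a,4),"Tz",np.round(np.mean(T,0)[2],3),"+-",round(np.std(T,0)[2],3),"F",np.round(np.mean(F,0),1),"pos",np.round(s["position"],4),"q6",round(s["q"][5],1))
E
python3 -c "
from h import *
feel()"
```

```text
t 12.8 turn -0.0001 Tz -0.033 +- 0.011 F [-1.1 -0.3  0.7] pos [ 0.5576 -0.143   0.088 ] q6 -54.1
```

Call:
{"method": "carry_out", "body": {"rows": [{"tx": 0,"ty": 0,"tz": 0,"yaw": 0.1},{"tx": 0,"ty": 0,"tz": 0,"yaw": 0.1},{"tx": 0,"ty": 0,"tz": 0,"yaw": 0.1},{"tx": 0,"ty": 0,"tz": 0,"yaw": 0.1}]}}

```text
time_s: 13.25
position: [0.5585, -0.1429, 0.088]
tool_rot: [[-0.073, 0.997, -0.013], [0.997, 0.073, 0.009], [0.01, -0.013, -1.0]]
ft_force: [0.8, -0.8, -1.1]
grip_width: 0.0132
```

```bash
python3 -c "
from h import *
feel()"
```

```text
t 13.45 turn 0.4105 Tz 0.013 +- 0.017 F [ 0.1 -0.8 -0.6] pos [ 0.5585 -0.1429  0.088 ] q6 -30.8
```

Call:
{"method": "carry_out", "body": {"rows": [{"tx": 0,"ty": 0,"tz": 0,"yaw": 0.1},{"tx": 0,"ty": 0,"tz": 0,"yaw": 0.1},{"tx": 0,"ty": 0,"tz": 0,"yaw": 0.1},{"tx": 0,"ty": 0,"tz": 0,"yaw": 0.1}]}}

```text
time_s: 13.9
position: [0.5593, -0.1432, 0.088]
tool_rot: [[0.32, 0.948, -0.011], [0.948, -0.319, 0.008], [0.004, -0.013, -1.0]]
ft_force: [1.0, -0.8, -0.6]
grip_width: 0.0135
```

```bash
python3 -c "
from h import *
feel()"
```

```text
t 14.1 turn 0.8095 Tz 0.021 +- 0.035 F [ 0.8 -0.7 -1.6] pos [ 0.5593 -0.1432  0.088 ] q6 -7.9
```

Call:
{"method": "carry_out", "body": {"rows": [{"tx": 0,"ty": 0,"tz": 0,"yaw": 0.07}]}}

```text
time_s: 14.25
position: [0.5594, -0.1433, 0.088]
tool_rot: [[0.379, 0.926, -0.011], [0.926, -0.378, 0.008], [0.003, -0.013, -1.0]]
ft_force: [1.7, -0.8, -1.2]
grip_width: 0.0128
```

```bash
python3 -c "
from h import *
feel()"
```

```text
t 14.45 turn 0.875 Tz -0.001 +- 0.055 F [ 1.  -0.9 -1.9] pos [ 0.5594 -0.1432  0.088 ] q6 -4.0
```

Call:
{"method": "carry_out", "body": {"rows": [{"tx": 0,"ty": 0,"tz": 0,"yaw": 0.07}]}}

```text
time_s: 14.6
position: [0.5595, -0.1433, 0.088]
tool_rot: [[0.441, 0.897, -0.01], [0.898, -0.441, 0.008], [0.002, -0.013, -1.0]]
ft_force: [1.0, -1.2, -2.7]
grip_width: 0.0135
```

```bash
python3 -c "
from h import *
feel()"
```

```text
t 14.8 turn 0.9432 Tz 0.012 +- 0.033 F [ 1.7 -0.9 -2.4] pos [ 0.5595 -0.1433  0.088 ] q6 -0.1
```

Call:
{"method": "carry_out", "body": {"rows": [{"tx": 0,"ty": 0,"tz": 0,"yaw": 0.07}]}}

```text
time_s: 14.95
position: [0.5596, -0.1434, 0.088]
tool_rot: [[0.501, 0.865, -0.01], [0.865, -0.501, 0.007], [0.001, -0.012, -1.0]]
ft_force: [2.1, -1.4, -2.3]
grip_width: 0.0133
```

```bash
python3 -c "
from h import *
feel()"
```

```text
t 15.15 turn 1.0112 Tz 0.013 +- 0.025 F [ 2.1 -1.3 -2.3] pos [ 0.5596 -0.1434  0.088 ] q6 3.7
```

Call:
{"method": "carry_out", "body": {"rows": [{"tx": 0,"ty": 0,"tz": 0,"yaw": 0.07}]}}

```text
time_s: 15.3
position: [0.5598, -0.1435, 0.088]
tool_rot: [[0.559, 0.829, -0.01], [0.829, -0.559, 0.007], [0.001, -0.012, -1.0]]
ft_force: [2.6, -2.4, -3.0]
grip_width: 0.013
```

```bash
python3 -c "
from h import *
feel()"
```

```text
t 15.5 turn 1.0792 Tz 0.038 +- 0.036 F [ 3.1 -2.2 -2.7] pos [ 0.5597 -0.1435  0.088 ] q6 7.6
```

Call:
{"method": "carry_out", "body": {"rows": [{"tx": 0,"ty": 0,"tz": 0,"yaw": 0.07}]}}

```text
time_s: 15.65
position: [0.5598, -0.1436, 0.088]
tool_rot: [[0.614, 0.79, -0.01], [0.79, -0.614, 0.007], [-0.0, -0.012, -1.0]]
ft_force: [2.6, -1.7, -2.5]
grip_width: 0.0135
```

```bash
python3 -c "
from h import *
feel()"
```

```text
t 15.85 turn 1.1472 Tz 0.051 +- 0.019 F [ 3.1 -2.6 -3.5] pos [ 0.5598 -0.1436  0.088 ] q6 11.5
```

Call:
{"method": "carry_out", "body": {"rows": [{"tx": 0,"ty": 0,"tz": 0,"yaw": 0.07}]}}

```text
time_s: 16.0
position: [0.5599, -0.1437, 0.088]
tool_rot: [[0.666, 0.746, -0.009], [0.746, -0.666, 0.007], [-0.001, -0.012, -1.0]]
ft_force: [4.0, -3.0, -3.5]
grip_width: 0.0134
```

```bash
python3 -c "
from h import *
feel()"
```

```text
t 16.2 turn 1.2152 Tz 0.038 +- 0.032 F [ 3.6 -2.7 -3.4] pos [ 0.5599 -0.1437  0.088 ] q6 15.4
```

Call:
{"method": "carry_out", "body": {"rows": [{"tx": 0,"ty": 0.03,"tz": 0,"yaw": 0.07}]}}

```text
time_s: 16.35
position: [0.5601, -0.1439, 0.088]
tool_rot: [[0.715, 0.699, -0.01], [0.699, -0.715, 0.007], [-0.002, -0.012, -1.0]]
ft_force: [2.4, -1.8, -2.4]
grip_width: 0.0132
```

```bash
python3 -c "
from h import *
feel()"
```

```text
t 16.55 turn 1.2831 Tz 0.037 +- 0.018 F [ 2.5 -2.3 -2.8] pos [ 0.5601 -0.1438  0.088 ] q6 19.3
```

Call:
{"method": "carry_out", "body": {"rows": [{"tx": 0,"ty": 0.02,"tz": 0,"yaw": 0.07}]}}

```text
time_s: 16.7
position: [0.5601, -0.144, 0.088]
tool_rot: [[0.761, 0.649, -0.01], [0.649, -0.761, 0.007], [-0.003, -0.012, -1.0]]
ft_force: [2.9, -3.2, -3.2]
grip_width: 0.013
```

```bash
python3 -c "
from h import *
feel()"
```

```text
t 16.9 turn 1.3511 Tz 0.046 +- 0.038 F [ 2.7 -2.8 -3.2] pos [ 0.5601 -0.144   0.088 ] q6 23.2
```

Call:
{"method": "carry_out", "body": {"rows": [{"tx": 0,"ty": 0.01,"tz": 0,"yaw": 0.07}]}}

```text
time_s: 17.05
position: [0.5602, -0.1441, 0.088]
tool_rot: [[0.803, 0.596, -0.01], [0.596, -0.803, 0.007], [-0.004, -0.011, -1.0]]
ft_force: [3.1, -2.5, -2.3]
grip_width: 0.0129
```

```bash
python3 -c "
from h import *
feel()"
```

```text
t 17.25 turn 1.419 Tz 0.039 +- 0.028 F [ 2.9 -3.  -3.2] pos [ 0.5602 -0.1441  0.088 ] q6 27.1
```

Call:
{"method": "carry_out", "body": {"rows": [{"tx": 0,"ty": 0.01,"tz": 0,"yaw": 0.07}]}}

```text
time_s: 17.4
position: [0.5603, -0.1442, 0.088]
tool_rot: [[0.842, 0.54, -0.01], [0.54, -0.842, 0.007], [-0.004, -0.011, -1.0]]
ft_force: [2.7, -2.9, -4.0]
grip_width: 0.013
```

```bash
python3 -c "
from h import *
feel()"
```

```text
t 17.6 turn 1.487 Tz 0.018 +- 0.022 F [ 2.8 -3.1 -3.4] pos [ 0.5603 -0.1442  0.088 ] q6 31.0
```

Call:
{"method": "carry_out", "body": {"rows": [{"tx": 0,"ty": 0.02,"tz": 0,"yaw": 0.07}]}}

```text
time_s: 17.75
position: [0.5604, -0.1444, 0.088]
tool_rot: [[0.876, 0.481, -0.01], [0.482, -0.876, 0.007], [-0.005, -0.011, -1.0]]
ft_force: [2.9, -2.3, -2.8]
grip_width: 0.0136
```

```bash
python3 -c "
from h import *
feel()"
```

```text
t 17.95 turn 1.555 Tz 0.056 +- 0.015 F [ 2.4 -2.9 -3.4] pos [ 0.5603 -0.1444  0.088 ] q6 34.9
```

Call:
{"method": "carry_out", "body": {"rows": [{"tx": 0,"ty": 0.02,"tz": 0,"yaw": 0.07}]}}

```text
time_s: 18.1
position: [0.5604, -0.1445, 0.088]
tool_rot: [[0.907, 0.421, -0.01], [0.421, -0.907, 0.007], [-0.006, -0.01, -1.0]]
ft_force: [2.1, -1.9, -2.8]
grip_width: 0.0134
```

```bash
python3 -c "
from h import *
feel()"
```

```text
t 18.3 turn 1.6229 Tz 0.035 +- 0.023 F [ 1.9 -2.7 -3.1] pos [ 0.5604 -0.1445  0.088 ] q6 38.8
```

Call:
{"method": "carry_out", "body": {"rows": [{"tx": 0,"ty": 0.01,"tz": 0,"yaw": 0.07}]}}

```text
time_s: 18.45
position: [0.5605, -0.1447, 0.088]
tool_rot: [[0.934, 0.358, -0.01], [0.358, -0.934, 0.007], [-0.007, -0.01, -1.0]]
ft_force: [2.9, -4.2, -2.8]
grip_width: 0.0128
```

```bash
python3 -c "
from h import *
feel()"
```

```text
t 18.65 turn 1.6908 Tz 0.027 +- 0.024 F [ 2.6 -3.5 -3.2] pos [ 0.5604 -0.1447  0.088 ] q6 42.6
```

Call:
{"method": "carry_out", "body": {"rows": [{"tx": 0,"ty": 0.01,"tz": 0,"yaw": 0.07}]}}

```text
time_s: 18.8
position: [0.5605, -0.1448, 0.088]
tool_rot: [[0.956, 0.294, -0.01], [0.294, -0.956, 0.007], [-0.007, -0.009, -1.0]]
ft_force: [2.2, -4.1, -3.8]
grip_width: 0.0132
```

```bash
python3 -c "
from h import *
feel()"
```

```text
t 19.0 turn 1.7588 Tz 0.052 +- 0.011 F [ 2.5 -3.5 -3.4] pos [ 0.5605 -0.1448  0.088 ] q6 46.5
```

Call:
{"method": "carry_out", "body": {"rows": [{"tx": 0,"ty": 0.02,"tz": 0,"yaw": 0.07}]}}

```text
time_s: 19.15
position: [0.5605, -0.145, 0.088]
tool_rot: [[0.974, 0.228, -0.01], [0.229, -0.974, 0.007], [-0.008, -0.009, -1.0]]
ft_force: [1.8, -2.4, -3.5]
grip_width: 0.0131
```

```bash
python3 -c "
from h import *
feel()"
```

```text
t 19.35 turn 1.8268 Tz 0.016 +- 0.014 F [ 1.7 -3.3 -3.1] pos [ 0.5605 -0.145   0.088 ] q6 50.4
```

Call:
{"method": "carry_out", "body": {"rows": [{"tx": 0,"ty": 0.02,"tz": 0,"yaw": 0.07}]}}

```text
time_s: 19.5
position: [0.5605, -0.1452, 0.088]
tool_rot: [[0.987, 0.162, -0.01], [0.162, -0.987, 0.007], [-0.009, -0.008, -1.0]]
ft_force: [2.4, -3.0, -4.3]
grip_width: 0.0134
```

```bash
python3 -c "
from h import *
feel()"
```

```text
t 19.7 turn 1.8947 Tz 0.037 +- 0.016 F [ 2.  -3.4 -3.6] pos [ 0.5605 -0.1452  0.088 ] q6 54.3
```

Call:
{"method": "carry_out", "body": {"rows": [{"tx": 0,"ty": 0.01,"tz": 0,"yaw": 0.07}]}}

```text
time_s: 19.85
position: [0.5605, -0.1453, 0.088]
tool_rot: [[0.995, 0.094, -0.01], [0.095, -0.995, 0.007], [-0.009, -0.008, -1.0]]
ft_force: [2.2, -3.0, -3.6]
grip_width: 0.0132
```

```bash
python3 -c "
from h import *
feel()"
```

```text
t 20.05 turn 1.9627 Tz 0.023 +- 0.021 F [ 1.7 -3.7 -3.6] pos [ 0.5605 -0.1453  0.088 ] q6 58.2
```

Call:
{"method": "carry_out", "body": {"rows": [{"tx": 0,"ty": 0.01,"tz": 0,"yaw": 0.07}]}}

```text
time_s: 20.2
position: [0.5605, -0.1455, 0.088]
tool_rot: [[1.0, 0.027, -0.01], [0.027, -1.0, 0.006], [-0.01, -0.007, -1.0]]
ft_force: [2.0, -3.7, -3.9]
grip_width: 0.0134
```

```bash
python3 -c "
from h import *
feel()"
```

```text
t 20.4 turn 2.0306 Tz 0.057 +- 0.033 F [ 1.4 -4.1 -3.4] pos [ 0.5605 -0.1455  0.088 ] q6 62.1
```

Call:
{"method": "carry_out", "body": {"rows": [{"tx": 0,"ty": 0,"tz": 0,"yaw": 0.07}]}}

```text
time_s: 20.55
position: [0.5605, -0.1456, 0.088]
tool_rot: [[0.999, -0.041, -0.01], [-0.041, -0.999, 0.006], [-0.01, -0.006, -1.0]]
ft_force: [1.3, -4.1, -2.6]
grip_width: 0.0133
```

```bash
python3 -c "
from h import *
feel()"
```

```text
t 20.75 turn 2.0986 Tz 0.035 +- 0.043 F [ 1.6 -4.8 -2.8] pos [ 0.5605 -0.1456  0.088 ] q6 65.9
```

Call:
{"method": "carry_out", "body": {"rows": [{"tx": 0,"ty": 0,"tz": 0,"yaw": 0.07}]}}

```text
time_s: 20.9
position: [0.5605, -0.1457, 0.088]
tool_rot: [[0.994, -0.108, -0.01], [-0.108, -0.994, 0.006], [-0.011, -0.005, -1.0]]
ft_force: [1.7, -5.4, -2.8]
grip_width: 0.0132
```

```bash
python3 -c "
from h import *
feel()"
```

```text
t 21.1 turn 2.1659 Tz 0.058 +- 0.031 F [ 1.5 -4.9 -3.3] pos [ 0.5605 -0.1457  0.088 ] q6 69.8
```

Call:
{"method": "carry_out", "body": {"rows": [{"tx": 0,"ty": 0,"tz": 0,"yaw": 0.07}]}}

```text
time_s: 21.25
position: [0.5604, -0.1459, 0.088]
tool_rot: [[0.985, -0.175, -0.01], [-0.175, -0.985, 0.006], [-0.011, -0.004, -1.0]]
ft_force: [1.1, -4.8, -3.5]
grip_width: 0.0133
```

```bash
python3 -c "
from h import *
feel()"
```

```text
t 21.45 turn 2.2334 Tz 0.08 +- 0.019 F [ 1.6 -4.9 -2.9] pos [ 0.5604 -0.1459  0.088 ] q6 73.7
```

Call:
{"method": "carry_out", "body": {"rows": [{"tx": 0,"ty": 0,"tz": 0,"yaw": 0.04}]}}

```text
time_s: 21.6
position: [0.5604, -0.146, 0.088]
tool_rot: [[0.977, -0.211, -0.01], [-0.211, -0.977, 0.006], [-0.011, -0.003, -1.0]]
ft_force: [1.5, -4.8, -2.8]
grip_width: 0.0129
```

```bash
python3 -c "
from h import *
feel()"
```

```text
t 21.8 turn 2.2699 Tz 0.162 +- 0.017 F [ 1.6 -5.1 -3. ] pos [ 0.5604 -0.146   0.088 ] q6 75.8
```

Call:
{"method": "carry_out", "body": {"rows": [{"tx": 0,"ty": 0,"tz": 0,"yaw": 0.04}]}}

```text
time_s: 21.95
position: [0.5604, -0.146, 0.0881]
tool_rot: [[0.969, -0.248, -0.01], [-0.248, -0.969, 0.006], [-0.011, -0.003, -1.0]]
ft_force: [2.2, -4.3, -2.8]
grip_width: 0.0132
```

```bash
python3 -c "
from h import *
feel()"
```

```text
t 22.15 turn 2.3077 Tz 0.237 +- 0.021 F [ 1.5 -4.6 -2.7] pos [ 0.5604 -0.146   0.088 ] q6 78.0
```

Call:
{"method": "carry_out", "body": {"rows": [{"tx": 0,"ty": 0,"tz": 0,"yaw": 0.04}]}}

```text
time_s: 22.3
position: [0.5603, -0.146, 0.0881]
tool_rot: [[0.958, -0.286, -0.01], [-0.285, -0.958, 0.005], [-0.012, -0.002, -1.0]]
ft_force: [1.2, -5.5, -2.8]
grip_width: 0.0129
```

```bash
python3 -c "
from h import *
feel()"
```

```text
t 22.5 turn 2.347 Tz 0.251 +- 0.046 F [ 1.2 -4.8 -2.7] pos [ 0.5603 -0.146   0.088 ] q6 80.2
```

Torque began to rise at about 2.217 rad and levelled off at 0.24 N m by about 2.297 rad. That puts the hand angle to reach at 2.297 + 0.785 = 3.082 rad, which springs back 0.08 rad on release.

Call:
{"method": "carry_out", "body": {"rows": [{"tx": 0,"ty": 0.01,"tz": 0,"yaw": 0.07},{"tx": 0,"ty": 0.01,"tz": 0,"yaw": 0.07},{"tx": 0,"ty": 0.01,"tz": 0,"yaw": 0.07},{"tx": 0,"ty": 0.01,"tz": 0,"yaw": 0.07},{"tx": 0,"ty": 0.01,"tz": 0,"yaw": 0.07},{"tx": 0,"ty": 0.01,"tz": 0,"yaw": 0.07},{"tx": 0,"ty": 0,"tz": 0,"yaw": 0.07},{"tx": 0,"ty": 0,"tz": 0,"yaw": 0.07}]}}

```text
time_s: 23.35
position: [0.5595, -0.147, 0.088]
tool_rot: [[0.652, -0.758, -0.012], [-0.758, -0.653, 0.004], [-0.011, 0.006, -1.0]]
ft_force: [0.8, -5.1, -2.7]
grip_width: 0.0132
```

```bash
python3 -c "
from h import *
feel()"
```

```text
t 23.55 turn 2.9164 Tz 0.241 +- 0.025 F [ 0.9 -5.2 -2.3] pos [ 0.5595 -0.147   0.088 ] q6 112.8
```

Call:
{"method": "carry_out", "body": {"rows": [{"tx": 0,"ty": 0,"tz": 0,"yaw": 0.06},{"tx": 0,"ty": 0,"tz": 0,"yaw": 0.06}]}}

```text
time_s: 23.8
position: [0.5593, -0.1472, 0.088]
tool_rot: [[0.559, -0.829, -0.013], [-0.829, -0.559, 0.004], [-0.01, 0.008, -1.0]]
ft_force: [1.2, -5.8, -2.4]
grip_width: 0.0133
```

```bash
python3 -c "
from h import *
feel()"
```

```text
t 24.0 turn 3.0335 Tz 0.23 +- 0.018 F [ 1.1 -5.1 -2. ] pos [ 0.5593 -0.1471  0.088 ] q6 119.5
```

Call:
{"method": "carry_out", "body": {"rows": [{"tx": 0,"ty": 0,"tz": 0,"yaw": 0.048}]}}

```text
time_s: 24.15
position: [0.5592, -0.1472, 0.088]
tool_rot: [[0.523, -0.852, -0.013], [-0.852, -0.523, 0.004], [-0.01, 0.009, -1.0]]
ft_force: [-0.0, -5.3, -2.2]
grip_width: 0.0132
```

```bash
python3 -c "
from h import *
feel()"
```

```text
t 24.35 turn 3.0774 Tz 0.242 +- 0.016 F [ 0.7 -4.8 -2.4] pos [ 0.5592 -0.1472  0.088 ] q6 122.0
```

Call:
{"method": "carry_out", "body": {"rows": [{"tx": 0,"ty": 0,"tz": 0,"yaw": 0},{"tx": 0,"ty": 0,"tz": 0,"yaw": 0},{"tx": 0,"ty": 0,"tz": 0,"yaw": 0},{"tx": 0,"ty": 0,"tz": 0,"yaw": 0},{"tx": 0,"ty": 0,"tz": 0,"yaw": 0},{"tx": 0,"ty": 0,"tz": 0,"yaw": 0}], "jaw": -1}}

```text
time_s: 25.0
position: [0.5579, -0.1441, 0.0878]
tool_rot: [[0.529, -0.849, -0.017], [-0.849, -0.529, 0.01], [-0.018, 0.009, -1.0]]
ft_force: [0.3, -1.1, 0.3]
grip_width: 0.0853
```

Call:
{"method": "carry_out", "body": {"rows": [{"tx": 0,"ty": 0,"tz": -1,"yaw": 0},{"tx": 0,"ty": 0,"tz": -2,"yaw": 0},{"tx": 0,"ty": 0,"tz": -3,"yaw": 0},{"tx": 0,"ty": 0,"tz": -3,"yaw": 0},{"tx": 0,"ty": 0,"tz": -3,"yaw": 0},{"tx": 0,"ty": 0,"tz": 0,"yaw": 0},{"tx": 0,"ty": 0,"tz": 0,"yaw": 0}]}}

```text
time_s: 25.7
position: [0.5596, -0.1452, 0.2162]
tool_rot: [[0.529, -0.848, -0.016], [-0.848, -0.529, 0.01], [-0.017, 0.008, -1.0]]
ft_force: [0.3, -0.3, -0.3]
grip_width: 0.0858
```

```bash
python3 -c "
from h import *
to(.558,-.1415,.083)
im=env.get_image('wrist');cv2.imwrite('pics/w6.png',im[:,:,::-1])"
```

```text
t 25.7 pos [ 0.5596 -0.1452  0.2162] xang -58.06 delta cm [-0.17 -0.16 13.32] F [ 0.31 -0.26 -0.35] T [-0.022  0.012  0.001] w 0.0858 q [-2.630e+01  2.620e+01  7.160e+01  1.000e-01  8.330e+01  1.217e+02]
```

View pics/w6.png

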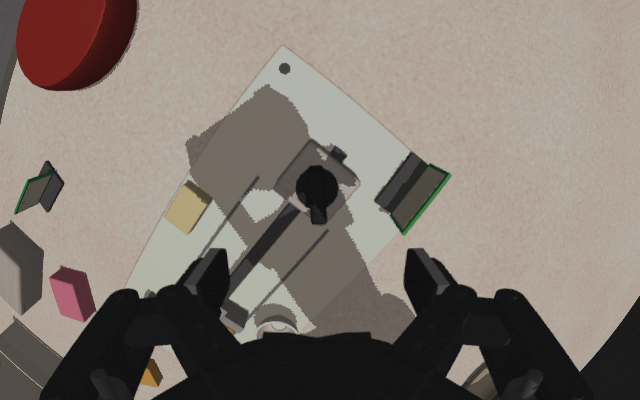

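The bar sits a few degrees off the jaw line, as spring-back should leave it, and the bystanders look undisturbed. I'll move aside and check the final state.

Call:
{"method": "carry_out", "body": {"rows": [{"tx": 3,"ty": 3,"tz": -0.5,"yaw": 0},{"tx": 3,"ty": 3,"tz": -0.5,"yaw": 0},{"tx": 3,"ty": 3,"tz": -0.5,"yaw": 0},{"tx": 3,"ty": 3,"tz": -0.5,"yaw": 0},{"tx": 0,"ty": 0,"tz": 0,"yaw": 0},{"tx": 0,"ty": 0,"tz": 0,"yaw": 0}]}}

```text
time_s: 26.35
position: [0.5191, -0.3146, 0.2296]
tool_rot: [[0.531, -0.847, -0.024], [-0.847, -0.532, 0.018], [-0.028, 0.011, -1.0]]
ft_force: [0.2, 0.9, 0.5]
grip_width: 0.0855
```

```bash
python3 -c "
from h import *
to(.558,-.1415,.083)
im=env.get_image('top');cv2.imwrite('pics/top3.png',cv2.resize(im[120:260,240:475,::-1],None,fx=3.4,fy=3.4,interpolation=cv2.INTER_CUBIC))"
```

```text
t 26.35 pos [ 0.5191 -0.3146  0.2296] xang -57.9 delta cm [-12.19 -12.65  14.87] F [0.15 0.92 0.47] T [0.015 0.027 0.006] w 0.0855 q [-42.3  28.9  64.7  -0.2  88.2 105.6]
```

View pics/top3.png

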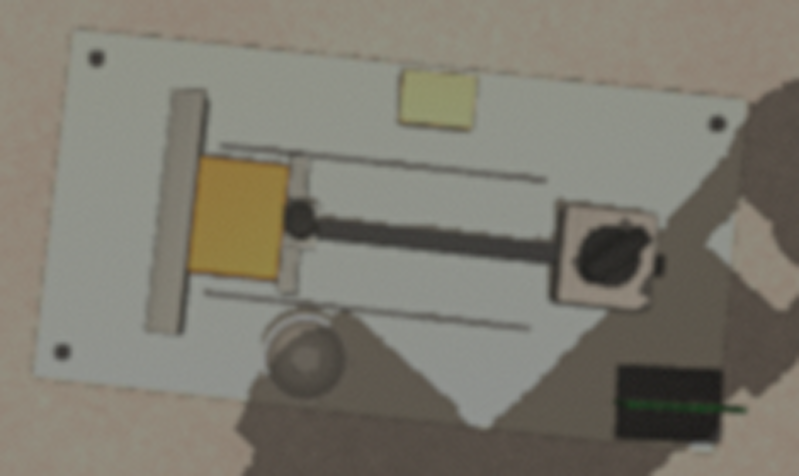

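The sample is square between the ledge (x≈200) and the stop (x≈290). The offcut, bowl and sign haven't moved, and nothing is being touched, so I'm handing in.

```bash
python3 -c "
from rig import env
print(env.close_job())"
```

```text
the job is handed in; nothing more can be done
None
```

The stop now holds the sample square against the ledge, the knob is locked, and the job was handed in at about 26 s. No verdict is reported.

- **Stop:** I slid it about 75 mm by its post until it stopped moving. The push force rose from about 4 N to about 6.4 N, so only some 2–3 N went into the cheese. The final top view shows the sample flush and square between stop and ledge.
- **Knob:** The torque began to rise at about 2.22 rad of clockwise turn and levelled off at about 0.24 N m by 2.30 rad. I turned on to 3.077 rad against a target of 3.082 rad, which is 45° past the bite plus the 0.08 rad of stem wind-up. On release the bar sprang back a few degrees, as expected.
- **Surroundings:** The offcut, bowl and sign look unmoved in the final top view, and the arm was clear of everything.
- **Limits of the checks:** The bite angle comes from torque readings with roughly 0.02–0.03 N m of noise, so it is uncertain by perhaps 0.02 rad. Side force on the knob reached about 5 N while turning. My first estimate of the slide, 72 mm, was about 3 mm short, so I went by contact and the close-up view instead. No check failed.

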